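Hold open the vial-waste port with its lever

ROBOT

A 6-joint arm with a two-finger parallel gripper is mounted at the origin on the work surface. World frame = base frame: x ahead of the robot, y to its left, z up, the work surface at z = 0. Lengths are in m, angles in rad, forces in N, time in s.
With the tool pointing down it reaches from about 0.275 to 0.825 m from the base axis. Payload 4.9 kg.
Tool frame: the origin (TCP) lies midway between the tips of the shut fingers; the grasp point (between the pads) lies 19 mm behind it (bot.grip_depth is the distance from the TCP to the grasp point, in m); y points along the fingers, x is the direction in which the jaws open and shut, and the axes are right-handed (so a half turn about y gives the same grasp; the last joint's range is limited). The gripper opens to 85 mm and grips with 20 to 120 N. Pads are 22 mm wide; open, the fingers measure 114 mm over their backs; the gripper's body (76 mm by 85 mm) begins 54 mm behind the grasp point. The pads swing forward as they close: fully open they stand 13 mm farther back than shut.
Start: joints at [-1.266, 0.326, -0.193, 1.052, 0, 1.437], TCP at [0.234, -0.498, 0.231] pointing down, gripper open.
Joint ranges: [-2.65, 2.65], [-0.97, 1.79], [-1.3, 1.35], [-1.93, 2.1], [-1.47, 1.37], [-3.14, 3.14]. Speed limits (rad/s): [2.57, 2.57, 3.14, 3.14, 3.14, 3.14].

INTERFACE

Orientations are given as a unit quaternion [w, x, y, z].
In Python, from cell import bot gives the robot as it stands. Calls block until the motion is done:
- bot.move_pose(position, orientation): joint-space move of the TCP to a pose.
- bot.move_linear(position, speed=0.15, rotation=None, until_force=None): straight line of the TCP; rotation=None keeps the orientation; speed is the mean speed in m/s. With until_force (N) it stops when the force on the tool has changed by that much, and returns True; else False.
- bot.goto_joints(angles): joint-space move.
- bot.set_gripper(opening, grasp_force=None): opening from 0.0 (shut) to 1.0 (fully open); grasp_force is the grip in N (None keeps the last); returns when the fingers have stopped.
- bot.wait(seconds).
- bot.solve_ik(position, orientation): joint angles nearest the present ones, or None.
- bot.camera(name): name is "scene" or "top"; returns the picture (420x560x3 uint8, red, green, blue); there is no depth.
- bot.calibration(name): a dict with "mtx" (3x3 intrinsics, pixels), "extrinsics" (4x4, takes a point from world to camera coordinates). Camera axes: x right, y down, z forward; pixel columns grow to the right and rows downward; lengths in m; the calibration is good to about 2 mm. A picture is of the moment at which its call begins. calibration takes no time and is no camera call.
A pose or a line that the arm cannot do raises bot.PlanningError and nothing moves.
- bot.close_job(): hands the job in, once; it reports no verdict.
Trained networks look in the newest picture that a camera, given by its name, has taken for a name from the list of things; names that differ only in an ending like _2 or _b are one class to them, and where a whole thing is asked for, a point or a joint stands for the part that bears it (a point fixed in the world has none). Each returns a list of dicts, best first, with "confidence" (0 to 1); they miss things now and then, are a little off and sometimes report something else, mostly with a low value. They report only what shows in the picture. A call takes as long as a camera call. They do not tell look-alikes from the thing itself.
- bot.search_frame(camera, thing): "bbox" ([left, top, width, height] in pixels, round what is visible of it).
Readings, each from a call of its own:
- bot.read_clock(): time.
- bot.read_joint_positions(): joint angles.
- bot.read_joint_vel(): joint speeds.
- bot.read_joint_efforts(): joint torques, N m.
- bot.read_position(): TCP position.
- bot.read_tool_rot(): TCP orientation.
- bot.read_ft_force(): force on the tool from outside, world axes, zero at the start.
- bot.read_moment(): the same for the moment, N m.
- bot.read_gripper_width(): opening from 0.0 (shut) to 1.0 (fully open).
Only numpy, scipy, OpenCV 4.12 (cv2) and the standard library are available. Lean on these libraries where they do the work, as an engineer would, in place of code of your own. Each camera call takes 0.05 s, during which the arm holds its last target.

TASK

A grey bin has been left standing under the long end of the waste port's lever. Without picking anything up, push the bin along the bench until it is clear of the lever, then press the blue pad at the lever's long end down almost to the bench so that the heavy steel flap is raised, and hold it there: the program finishes while still pressing. Do not touch the flap itself, keep the bin upright on the bench and the lever in its saddle, and leave the bottle, the vial rack and the wrench where they are.

Things in the scene. Friction and masses are not known exactly. Their poses are not given: they have to be found in the camera images.
- saddle (a point): Middle of the lever's pivot on the fixed port, 80 mm above the bench, between two grey posts (48 mm wide in x, 36 mm in y, 100 mm tall). y runs level along the lever to the flap: the long end lies along -y; x across, z up. Base plate 150 mm wide, 8 mm thick, y = -55 to 170 mm; cream chute housing y = 82 to 165 mm, 130 mm wide, 76 mm tall.
- flap: Heavy steel flap, about 2.5 kg, 130 (x) x 100 x 22 mm, yellow front edge. Origin on its hinge, on its underside, 155 mm along +y of the saddle, 77 mm above the bench; shut, its axes match the saddle's, the free lip is 100 mm along -y. It turns about x; its tilt is the opening: 0 shut, about 0.3 rad with the pad's top 60 mm above the bench, 0.4 with the pad at the bench. Falls shut if let go.
- lever_pad (a point): Middle of the top of the blue pad (44 x 44 x 12 mm) at the long end of the loose steel lever (bar 16 x 12 mm), 191 mm along -y of the saddle; axes parallel to the saddle's at the start. At rest 138 mm above the bench, sloping 0.25 rad up away from the pivot; swings down on a 200 mm arc about the pin to 25 to 30 mm, when it meets the bench. Pressing takes 2 to 6 N. Outer edge 22 mm further.
- lever_pin (a point): Middle of the lever's cross-pin (12 mm diameter, 56 mm long, along x), which only rests in open-topped slots in the saddle's posts; within 2 mm of the saddle point when seated. The lever's short end, 70 mm beyond it along +y, rests under the flap's lip.
- bin_center (a point): Centre, half-way up (35 mm), of the loose grey open bin: 90 mm in x, 115 mm in y, 70 mm tall, walls and floor 4 mm, 0.3 kg, a few caps inside. Its y axis is roughly along the lever. At the start its +y end stands 30 to 55 mm under the pad and stops the lever half-way; the rest sticks out past the lever's end. Slides if pushed from outside or by a fingertip inside against a wall.
- bottle: Amber capped bottle, 56 mm in diameter, 125 mm tall, standing; origin at the centre of its base. Not to be moved.
- rack: White vial rack, 60 x 80 mm, 43 mm tall with the caps of the vials; origin at the centre of its underside. Not to be moved.
- wrench: Steel wrench 150 mm long lying on the bench beside the housing; origin at its middle, underside, its x axis along its length. Not to be moved.
Not all that is in view belongs to the job. Of the things that look like the part that bears bin_center, the largest one is meant.

How it is judged:
On the way, in this order (a step that is already met when the one before it is completed fails the run):
1. the bin is pushed clear of the lever ((y of bin_center in the frame of saddle below -0.258 m or x of bin_center in the frame of saddle below -0.055 m or x of bin_center in the frame of saddle above 0.055 m)), for 0.1 s.
2. the lever's long end is pressed and the flap stands raised (angle between flap's own z axis and vertical above 0.3 rad and contact force between the fingers and lever above 0.8 N), for 0.2 s.
At the end, for the whole second after the job is handed in: The fingers are pressing the lever's pad down (at least 0.8 N, pad lower than 75 mm) and the flap is held at least 0.30 rad (17 degrees) open by the lever, everything at rest; the lever's pin is within 12 mm of its place in the saddle; the bin stands flat on the bench and does not touch the lever (all of step 2 and height (world z) of lever_pad below 0.075 m and distance between lever_pin and saddle below 0.012 m and contact force between bin and lever below 0.3 N and angle between bin_center's own z axis and vertical below 0.1 rad and height (world z) of bin_center below 0.042 m and linear speed of lever below 0.03 m/s); the arm keeps its last pose, push and grip.
It fails at once if the robot touches the flap itself (contact force between any of the fingers, the arm and flap above 0.5 N).
It fails at once if the lever is lifted out of its saddle (distance between lever_pin and saddle above 0.015 m).
It fails at once if the bin is lifted or tipped (height (world z) of bin_center above 0.05 m or angle between bin_center's own z axis and vertical above 0.3 rad).
It fails at once if the bottle, rack or wrench is disturbed (distance of any of bottle, rack, wrench from where it was at the start of the episode above 0.02 m or angle between any of bottle, rack's own z axis and vertical above 0.3 rad).
It also fails if it takes over 48 s, if anything falls off the work surface, if the arm or the gripper's body presses on something with over 40 N, if the wrist force passes 120 N, or if a joint passes its speed limit or range.

## Working session

There is one attempt and no reset: what is moved stays moved. The work goes in short steps, each a Python script; the robot and the scene stay as the last script left them, time stands still between calls to the robot, and variables do not carry over. Pictures are saved under pics/ and viewed, and the job is handed in when it is done.

```bash
ls; mkdir -p pics; python3 - <<'E'
from cell import bot
import cv2,numpy as np
np.set_printoptions(precision=4,suppress=True)
for c in ("scene","top"):
    im=bot.camera(c); cv2.imwrite(f"pics/{c}0.png",cv2.cvtColor(im,cv2.COLOR_RGB2BGR))
    k=bot.calibration(c); print(c,k["mtx"],k["extrinsics"])
    for t in ("bin_center","lever_pad","flap","bottle","rack","wrench","lever_pin"):
        try: print(t,[(d["bbox"],round(d["confidence"],2)) for d in bot.search_frame(c,t)])
        except Exception as e: print(t,e)
print(bot.read_clock(),bot.read_tool_rot())
E
```

```text
pics
scene [[404.9823   0.     275.2665]
 [  0.     404.9823 206.8691]
 [  0.       0.       1.    ]] [[-0.5238  0.8518  0.0062  0.214 ]
 [ 0.6939  0.4308 -0.577  -0.3493]
 [-0.4942 -0.2979 -0.8167  1.2188]
 [ 0.      0.      0.      1.    ]]
bin_center [([122.2, 209.7, 42.0, 54.7], 0.97), ([162.7, 159.2, 61.1, 55.9], 0.71), ([202.3, 123.8, 44.8, 41.5], 0.66)]
lever_pad [([195.1, 149.8, 118.4, 59.3], 0.94)]
flap [([307.6, 176.7, 62.6, 68.8], 0.74)]
bottle [([241.7, 242.1, 27.3, 42.4], 0.82)]
rack []
wrench [([321.9, 266.2, 33.3, 67.2], 0.97)]
lever_pin [([195.8, 151.5, 118.8, 60.5], 0.85)]
top [[380.3718   0.     280.7642]
 [  0.     380.3718 212.1648]
 [  0.       0.       1.    ]] [[ 0.0127 -0.9996  0.0252  0.064 ]
 [-0.9929 -0.0156 -0.1182  0.5457]
 [ 0.1186 -0.0235 -0.9927  0.8758]
 [ 0.      0.      0.      1.    ]]
bin_center [([357.6, 261.1, 49.6, 36.3], 0.96), ([349.4, 120.4, 48.3, 51.3], 0.83), ([336.9, 188.4, 65.5, 50.7], 0.82)]
lever_pad [([247.6, 202.1, 126.3, 47.3], 0.9)]
flap [([195.3, 210.6, 58.9, 64.9], 0.67)]
bottle [([257.4, 155.3, 24.7, 28.1], 0.97)]
rack [([266.8, 280.2, 41.8, 32.5], 0.82)]
wrench [([190.4, 160.9, 19.3, 56.9], 0.68)]
lever_pin [([248.1, 201.0, 128.8, 44.4], 0.72)]
0.8 [-0.5968  0.5969 -0.3792  0.3792]
```

View pics/scene0.png

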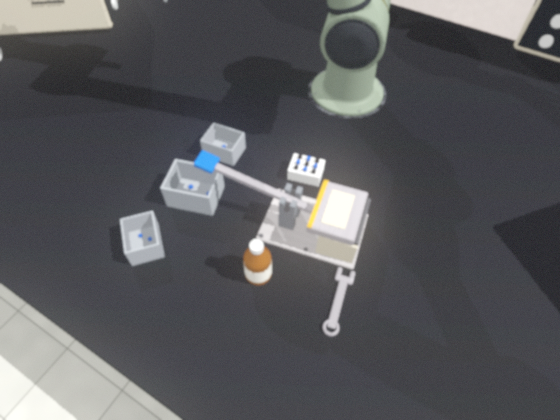

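View pics/top0.png

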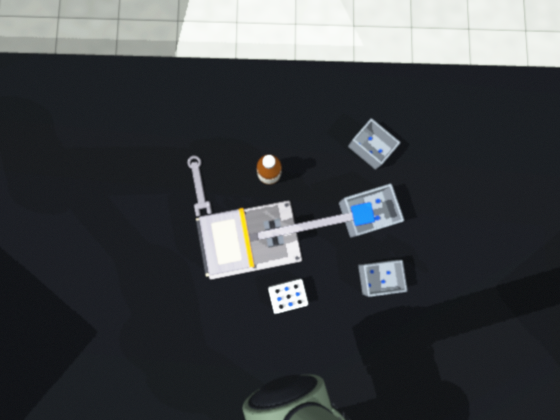

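```bash
python3 - <<'E'
import cv2
a=cv2.imread("pics/top0.png")[100:330,170:430]; cv2.imwrite("pics/topc.png",cv2.resize(a,None,fx=3,fy=2.6,interpolation=cv2.INTER_CUBIC) if 0 else cv2.resize(a,(650,575),interpolation=cv2.INTER_CUBIC))
a=cv2.imread("pics/scene0.png")[100:300,100:380]; cv2.imwrite("pics/scenec.png",cv2.resize(a,(784,560),interpolation=cv2.INTER_CUBIC))
E
```

```text
(no output)
```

View pics/topc.png

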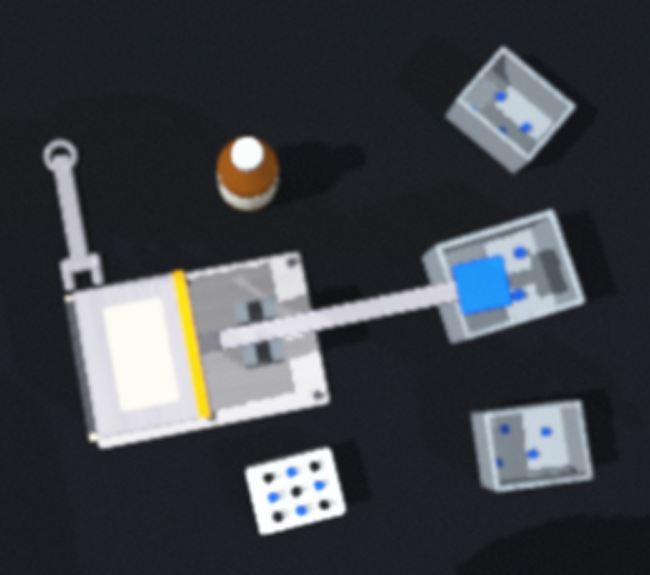

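View pics/scenec.png

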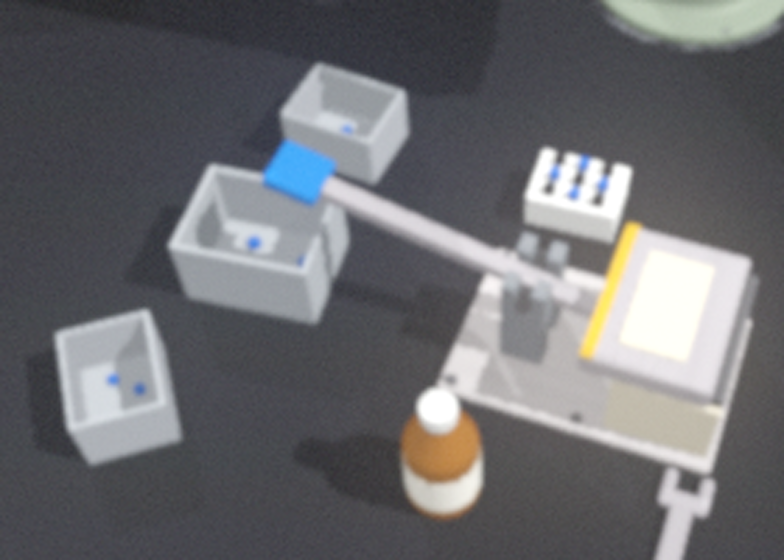

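There are three grey bins in the top picture: A at about (374,145), B at (369,213) and C at (383,279). B is the largest and is the one under the blue pad, so B is meant. The enlarged crop confirms this. Next I'll measure it precisely.

```bash
python3 - <<'E'
import cv2
a=cv2.imread("pics/top0.png")[180:245,330:415]; cv2.imwrite("pics/binc.png",cv2.resize(a,None,fx=9,fy=9,interpolation=cv2.INTER_CUBIC))
a=cv2.imread("pics/top0.png")[190:290,190:310]; cv2.imwrite("pics/portc.png",cv2.resize(a,None,fx=6,fy=6,interpolation=cv2.INTER_CUBIC))
E
cat > h.py <<'E'
from cell import bot
import numpy as np
np.set_printoptions(precision=4,suppress=True)
def ray(c,uv):
    k=bot.calibration(c);K=k["mtx"];E=np.array(k["extrinsics"])
    d=E[:3,:3].T@np.linalg.solve(K,[uv[0],uv[1],1.]); o=-E[:3,:3].T@E[:3,3]
    return o,d
def atz(c,uv,z):
    o,d=ray(c,uv); return o+d*(z-o[2])/d[2]
def proj(c,p):
    k=bot.calibration(c);q=np.array(k["extrinsics"])[:3]@np.append(p,1); q=k["mtx"]@q; return q[:2]/q[2]
def tri(uv1,uv2):
    A=[];b=[]
    for c,uv in (("top",uv1),("scene",uv2)):
        o,d=ray(c,uv);d=d/np.linalg.norm(d);P=np.eye(3)-np.outer(d,d);A.append(P);b.append(P@o)
    A=np.vstack(A);b=np.hstack(b);x,r,_,_=np.linalg.lstsq(A,b,rcond=None);return x,r
E
```

```text
(no output)
```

View pics/binc.png

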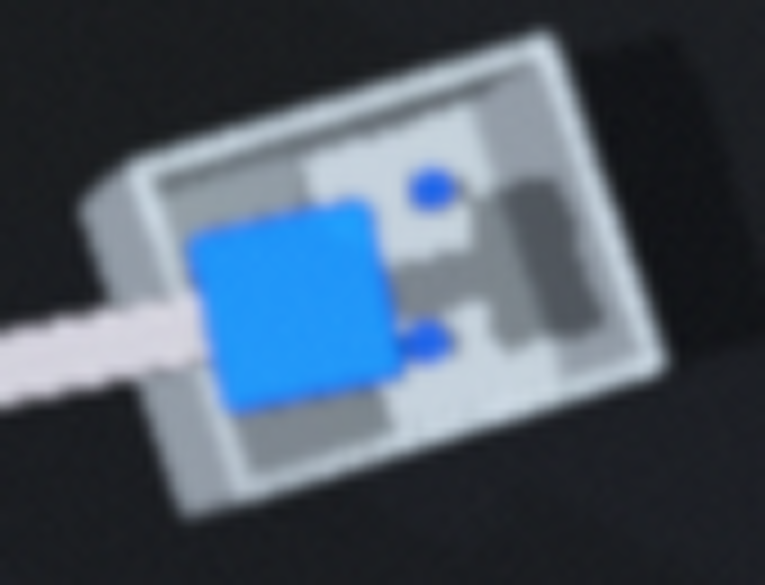

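View pics/portc.png

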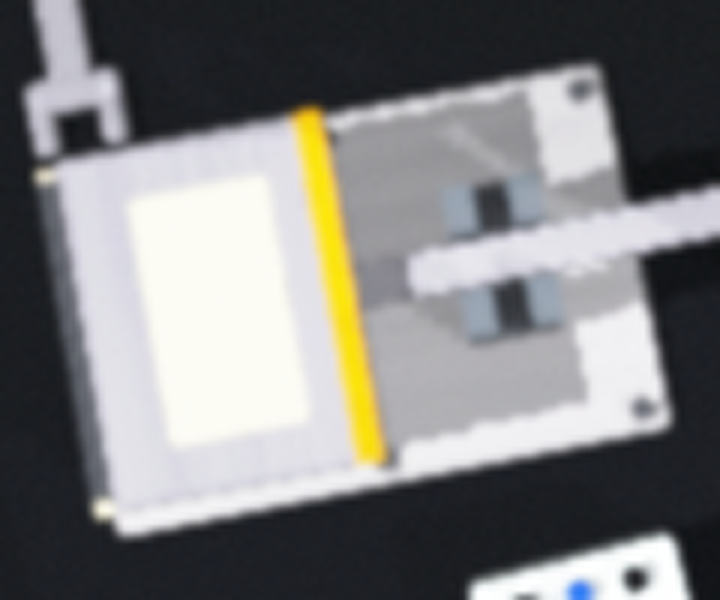

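```bash
python3 - <<'E'
from h import *
f=lambda p,s,o:(np.array(p)+.5)/s-.5+o
R=[atz("top",f(p,9,(330,180)),.07) for p in [(130,160),(548,32),(665,365),(240,498)]]
R=np.array(R); print("bin",R, R.mean(0)); 
print("sides",[np.linalg.norm(R[i]-R[(i+1)%4]) for i in range(4)])
ax=(R[0]+R[3]-R[1]-R[2]);print("bin y ang",np.degrees(np.arctan2(ax[1],ax[0])))
P=np.array([atz("top",f(p,6,(190,190)),.008) for p in [(598,65),(672,425),(120,537)]])
print("plate",P,np.linalg.norm(P[0]-P[1]),np.linalg.norm(P[2]-P[1]))
x=(P[0]-P[1]);x/=np.linalg.norm(x); y=P[2]-P[1];y/=np.linalg.norm(y);print(np.degrees(np.arctan2(x[1],x[0])),np.degrees(np.arctan2(y[1],y[0])))
pad=atz("top",f((298,305),9,(330,180)),.138); t=tri(f((298,305),9,(330,180)),f((300,172),2.8,(100,100)));print("pad",pad,t)
yy=y-x*0; th=(np.arctan2(y[1],y[0])+np.arctan2(x[1],x[0])+np.pi/2)/2
Y=np.array([np.cos(th),np.sin(th),0]); S=(P[0]+P[1])/2+.055*Y; S[2]=.08
print("saddle",S,"th",th); d=pad-S; print("pad->saddle xy",np.dot(d,Y), d@[Y[1],-Y[0],0], "dir",np.degrees(np.arctan2(-d[1],-d[0])))
d=R.mean(0)-S; print("bin in saddle",d@Y,d@[Y[1],-Y[0],0])
from scipy.spatial.transform import Rotation as Ro
q=bot.read_tool_rot(); print(Ro.from_quat(q,scalar_first=True).as_matrix(), bot.read_position())
E
```

```text
bin [[ 0.5768 -0.0726  0.07  ]
 [ 0.6121 -0.1812  0.07  ]
 [ 0.5262 -0.2094  0.07  ]
 [ 0.4907 -0.1     0.07  ]] [ 0.5514 -0.1408  0.07  ]
sides [np.float64(0.11412352855278562), np.float64(0.09039749906308756), np.float64(0.11501198379607541), np.float64(0.09039166689105188)]
bin y ang 107.9793812664124
plate [[0.5769 0.0507 0.008 ]
 [0.431  0.0194 0.008 ]
 [0.384  0.2391 0.008 ]] 0.1492664730825305 0.22460402606373772
12.0971124565234 102.06652739013643
pad [ 0.532 -0.099  0.138] (array([ 0.5323, -0.0997,  0.1325]), array([0.]))
saddle [0.4925 0.0888 0.08  ] th 1.7816638640900524
pad->saddle xy -0.1919219960230033 -0.0006391334545575537 dir 101.89101576914115
bin in saddle -0.2369022683162475 0.00960950537837548
[[ 0.4249  0.      0.9053]
 [-0.9053 -0.0001  0.4249]
 [ 0.0001 -1.     -0.    ]] [ 0.2337 -0.4979  0.2313]
```

```bash
cat >> h.py <<'E'
from scipy.spatial.transform import Rotation as Ro
def quat(ang,flip=0):
    x=np.array([np.cos(ang),np.sin(ang),0])*(-1 if flip else 1); y=np.array([0,0,-1.]); z=np.cross(x,y)
    return Ro.from_matrix(np.c_[x,y,z]).as_quat(scalar_first=True)
S=np.array([.4925,.0888,.08]); TH=1.7816; YS=np.array([np.cos(TH),np.sin(TH),0])
TB=np.radians(108); YB=np.array([np.cos(TB),np.sin(TB),0]); BC=np.array([.5514,-.1408,0])
def snap(n):
    import cv2
    for c in("top","scene"):
        cv2.imwrite(f"pics/{c}{n}.png",cv2.cvtColor(bot.camera(c),cv2.COLOR_RGB2BGR))
E
python3 - <<'E'
from h import *
bot.set_gripper(0.0)
p=BC-.0365*YB
for fl in (0,1):
    q=quat(TB-np.pi/2,fl); print(fl,bot.solve_ik(p+[0,0,.22],q),bot.solve_ik(p-.1*YB+[0,0,.03],q))
q=min((quat(TB-np.pi/2,f) for f in(0,1)),key=lambda q:(lambda s:9 if s is None else abs(s[5]-bot.read_joint_positions()[5]))(bot.solve_ik(p+[0,0,.22],q)))
bot.move_pose(p+[0,0,.22],q)
print(bot.move_linear(p+[0,0,.09],.1,until_force=5), bot.read_position(),bot.read_clock())
snap(1)
E
```

```text
0 [-0.4276  0.4064 -0.1032  1.0611  0.      0.8291] [-0.5408  0.6924 -0.138   0.7404  0.      0.7158]
1 [-0.4276  0.4064 -0.1032  1.0611  0.     -2.3125] [-0.5408  0.6924 -0.138   0.7404  0.     -2.4258]
False [ 0.5632 -0.1757  0.0907] 4.7
```

View pics/scene1.png

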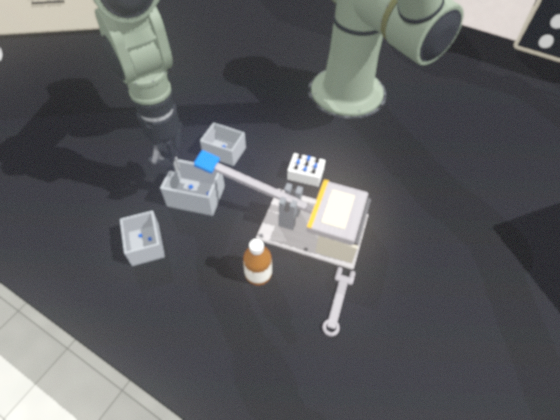

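View pics/top1.png

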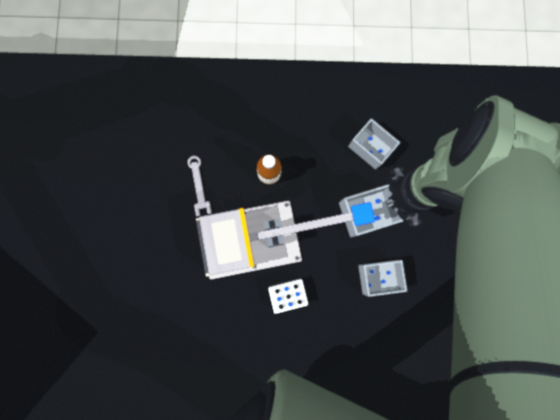

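```bash
python3 - <<'E'
from h import *
import cv2
p=bot.read_position(); print(p,bot.read_gripper_width(),Ro.from_quat(bot.read_tool_rot(),scalar_first=True).as_matrix(),proj("top",p),proj("scene",p))
a=cv2.imread("pics/top1.png")[140:250,330:450];b=cv2.imread("pics/scene1.png")[80:220,100:250]
cv2.imwrite("pics/z1.png",np.hstack([cv2.resize(a,(390,390),interpolation=2),cv2.resize(b,(400,390),interpolation=2)]))
E
```

```text
[ 0.5632 -0.1757  0.0907] 0.0011010933949756614 [[ 0.951   0.0011 -0.309 ]
 [ 0.309  -0.0005  0.951 ]
 [ 0.0009 -1.     -0.0008]] [391.3581 202.6474] [173.8385 168.736 ]
```

View pics/z1.png

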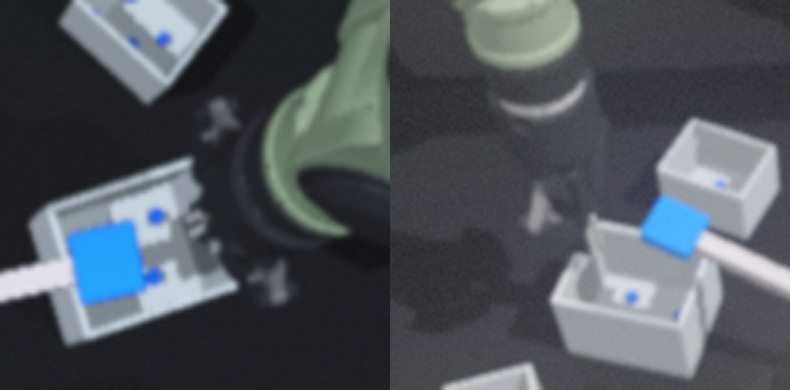

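The gripper is shut, with its tip just inside the far wall: TCP at top (391,203) and scene (174,169). The knuckles flare out well above the tip. I'll descend with a force guard and then push.

```bash
python3 - <<'E'
from h import *
p=BC-.0365*YB
print("hit",bot.move_linear(p+[0,0,.035],.06,until_force=4), bot.read_position(),bot.read_ft_force())
e=p-.105*YB+[0,0,.035]
print("hit",bot.move_linear(e,.04,until_force=15), bot.read_position(),bot.read_ft_force(),bot.read_clock())
snap(2)
print(bot.search_frame("scene","bin_center"))
E
```

```text
hit False [ 0.563  -0.1757  0.0354] [ 0.4128 -0.1328 -0.1646]
hit False [ 0.5951 -0.2753  0.035 ] [-0.5497  3.3513  1.7761] 8.6417
[{'bbox': [117.0, 153.0, 68.2, 52.8], 'confidence': 0.81}, {'bbox': [201.6, 121.6, 46.0, 44.2], 'confidence': 0.75}, {'bbox': [120.8, 210.2, 42.9, 53.8], 'confidence': 0.72}]
```

View pics/scene2.png

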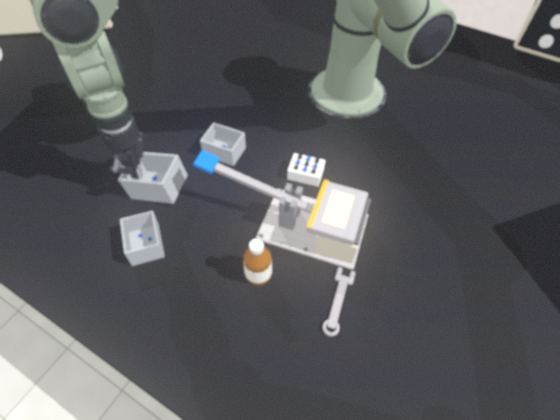

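View pics/top2.png

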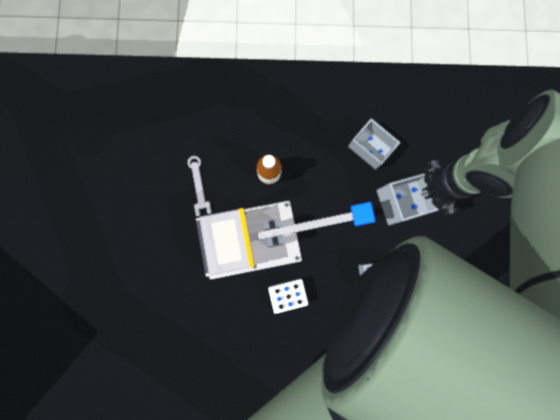

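The bin is now clear: its near rim is at top x≈377, past the pad's outer edge at ≈375. That puts its centre about 0.336 m along -y from the saddle. Next I'll back off, lift and go over the pad.

```bash
python3 - <<'E'
from h import *
e=BC-.0365*YB-.105*YB
b=e+.008*YB
bot.move_linear(b+[0,0,.035],.05); bot.move_linear(b+[0,0,.20],.15)
q=quat(TH-np.pi/2)
r=.1996; pad=lambda a:S-r*np.cos(a)*YS+np.array([0,0,r*np.sin(a)])
print(pad(.295))
bot.move_pose(pad(.295)+[0,0,.06],q)
print(bot.move_linear(pad(.295)+[0,0,.015],.08,until_force=4),bot.read_position(),bot.read_ft_force(),bot.read_clock())
snap(3)
E
python3 - <<'E'
import cv2,numpy as np
a=cv2.imread("pics/top3.png")[140:290,220:440];b=cv2.imread("pics/scene3.png")[80:240,100:320]
cv2.imwrite("pics/z3.png",np.hstack([cv2.resize(a,(390,266),interpolation=2),cv2.resize(b,(390,266),interpolation=2)]))
E
```

```text
[ 0.5325 -0.098   0.138 ]
False [ 0.5327 -0.0983  0.1531] [ 0.0006  0.0348 -0.1608] 11.8083
```

View pics/z3.png

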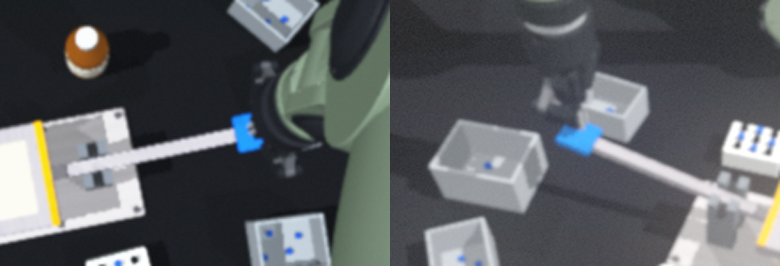

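The fingertips are above the middle of the pad, and the bin stands upright, clear and not touching the lever. Now I'll press along the arc.

```bash
python3 - <<'E'
from h import *
r=.1996; pad=lambda a:S-r*np.cos(a)*YS+np.array([0,0,r*np.sin(a)])
for a in np.linspace(.295,np.arcsin(-.038/r),9):
    bot.move_linear(pad(a),.06); f=bot.read_ft_force(); p=bot.read_position(); print(p,f)
    if abs(f[2])>40: print("stop");break
bot.wait(.6); print(bot.read_position(),bot.read_ft_force(),bot.read_clock())
snap(4)
print(bot.search_frame("scene","bin_center"),bot.search_frame("scene","flap"))
import cv2
a=cv2.imread("pics/top4.png")[140:290,180:440];b=cv2.imread("pics/scene4.png")[100:300,100:380]
cv2.imwrite("pics/z4.png",np.hstack([cv2.resize(a,(390,266),interpolation=2),cv2.resize(b,(390,266),interpolation=2)]))
E
```

```text
[ 0.5329 -0.098   0.1383] [0.4595 0.3434 3.9908]
[ 0.5336 -0.1012  0.1267] [ 1.6843 -1.2158  4.2711]
[ 0.5341 -0.1038  0.115 ] [ 1.6814 -1.8024  4.3035]
[ 0.5344 -0.1055  0.1029] [ 2.1675 -2.2325  4.0944]
[ 0.5343 -0.1063  0.0907] [ 1.5321 -3.8099  3.518 ]
[ 0.5342 -0.1062  0.0784] [ 1.0921 -2.5859  2.0814]
[ 0.5338 -0.1056  0.066 ] [ 0.8865 -1.8541  3.0246]
[ 0.5335 -0.1043  0.0539] [ 0.4852 -1.0558  1.7719]
[ 0.533  -0.1024  0.0418] [-0.2028  0.3934  0.4933]
[ 0.5335 -0.1028  0.042 ] [-0.345  -0.1919  0.3785] 15.7083
[{'bbox': [121.9, 213.3, 41.7, 54.1], 'confidence': 0.74}, {'bbox': [122.6, 151.9, 65.6, 57.2], 'confidence': 0.69}, {'bbox': [217.2, 123.5, 30.7, 43.0], 'confidence': 0.67}] [{'bbox': [312.8, 171.2, 59.3, 75.7], 'confidence': 0.66}]
```

View pics/z4.png

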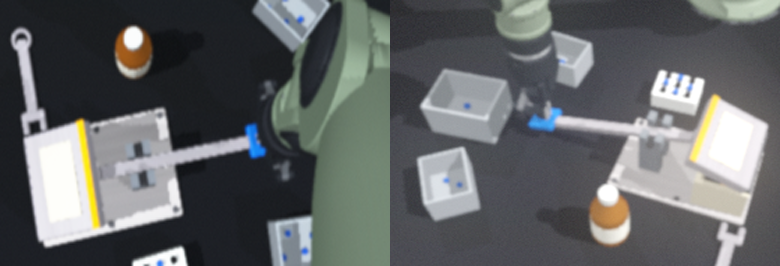

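View pics/scene4.png

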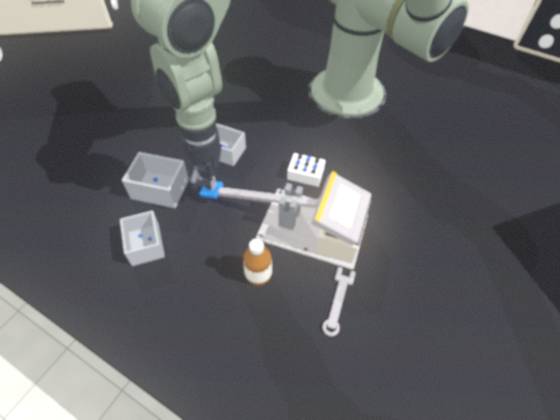

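The flap is visibly raised, at scene (343,208), and the pad is low. But the force reading has fallen to about 0.4 N, so I need to check the contact before handing in.

```bash
python3 - <<'E'
from h import *
for i in range(3): print(bot.read_ft_force(),bot.read_moment())
import cv2
a=cv2.imread("pics/top4.png")[190:250,310:390];b=cv2.imread("pics/scene4.png")[150:210,180:260]
cv2.imwrite("pics/z5.png",np.hstack([cv2.resize(a,(400,300),interpolation=2),cv2.resize(b,(400,300),interpolation=2)]))
p=bot.read_position();print(p,proj("top",p),proj("scene",p))
X=np.array([YS[1],-YS[0],0])
for z in(.03,.042):
  r=.1996;a=np.arcsin((z-.08)/r);c=S-r*np.cos(a)*YS;c[2]=z
  t=a-.045
  l=np.cos(t)*YS-np.array([0,0,np.sin(t)])  # toward pivot
  for sx,sy in((1,1),(1,-1),(-1,-1),(-1,1)):
    w=c+sx*.022*X+sy*.022*l; print(z,sx,sy,(proj("top",w)-[310,190])*5,(proj("scene",w)-[180,150])*5+[400,0])
E
```

```text
[-0.1798  0.1542 -0.1914] [ 0.0015 -0.0148  0.0661]
[-0.1798  0.1542 -0.1914] [ 0.0015 -0.0148  0.0661]
[-0.1798  0.1542 -0.1914] [ 0.0015 -0.0148  0.0661]
[ 0.5335 -0.1028  0.042 ] [354.5775 217.5014] [210.2403 186.6149]
0.03 1 1 [161.9428 103.3223] [579.3924 239.2329]
0.03 1 -1 [241.3915  89.8889] [501.149  231.3242]
0.03 -1 -1 [261.4186 178.7179] [540.6178 162.877 ]
0.03 -1 1 [181.8689 193.6862] [617.668  169.2771]
0.042 1 1 [171.0243  99.589 ] [572.0654 224.0021]
0.042 1 -1 [253.9704  85.0554] [491.0637 212.5293]
0.042 -1 -1 [274.355  175.1426] [531.1997 143.8215]
0.042 -1 1 [191.2351 190.9972] [610.8573 153.8221]
```

View pics/z5.png

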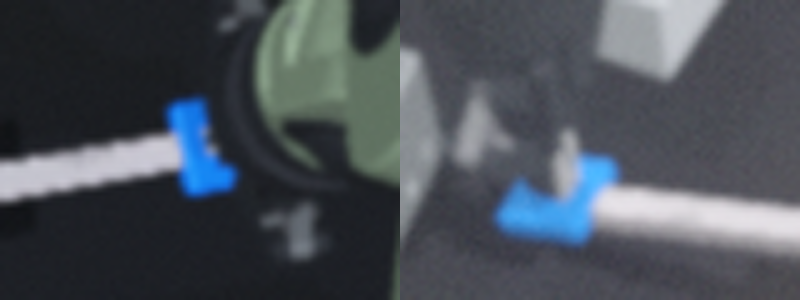

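```bash
python3 - <<'E'
from h import *
import cv2
bot.wait(.3); print(bot.read_ft_force(),bot.read_position(),bot.read_clock()); snap(6)
a=cv2.imread("pics/top6.png")[190:280,190:390];b=cv2.imread("pics/scene6.png")[140:260,180:380]
cv2.imwrite("pics/z6.png",np.vstack([cv2.resize(a,(600,270),interpolation=2),cv2.resize(b,(540,324),interpolation=2)[:, :540] if 0 else cv2.resize(b,(600,324),interpolation=2)]))
E
```

```text
[ 0.1464  1.0429 -0.554 ] [ 0.5335 -0.1028  0.042 ] 16.2083
```

View pics/z6.png

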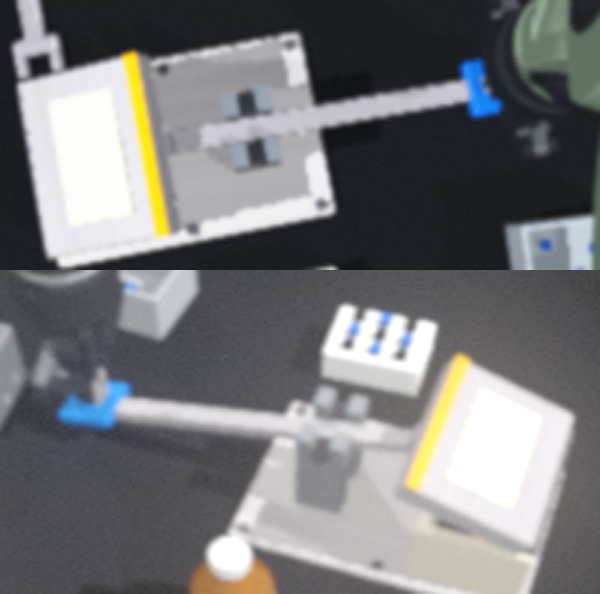

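The lever stays low and the flap stays open, but the wrist force is noisy and near zero. The load falls as the flap opens, so the contact margin is thin. I'll continue down the arc with a force guard until it presses firmly.

```bash
python3 - <<'E'
from h import *
r=.1996; pad=lambda a:S-r*np.cos(a)*YS+np.array([0,0,r*np.sin(a)])
for z in np.arange(.039,.019,-.003):
    h=bot.move_linear(pad(np.arcsin((z-.08)/r)),.02,until_force=5)
    F=[]
    for i in range(5): bot.wait(.06); F.append(bot.read_ft_force())
    print(h,bot.read_position(),np.mean(F,0),np.std(F,0)[2])
    if h or np.mean(F,0)[2]>3: break
print(bot.read_clock()); snap(7)
import cv2
a=cv2.imread("pics/top7.png")[190:280,190:390];b=cv2.imread("pics/scene7.png")[140:260,180:380]
cv2.imwrite("pics/z7.png",np.vstack([cv2.resize(a,(600,270),interpolation=2),cv2.resize(b,(600,324),interpolation=2)]))
E
```

```text
True [ 0.5336 -0.1023  0.0397] [ 0.473  -0.2957  2.3711] 0.567854027165905
16.8083
```

View pics/z7.png

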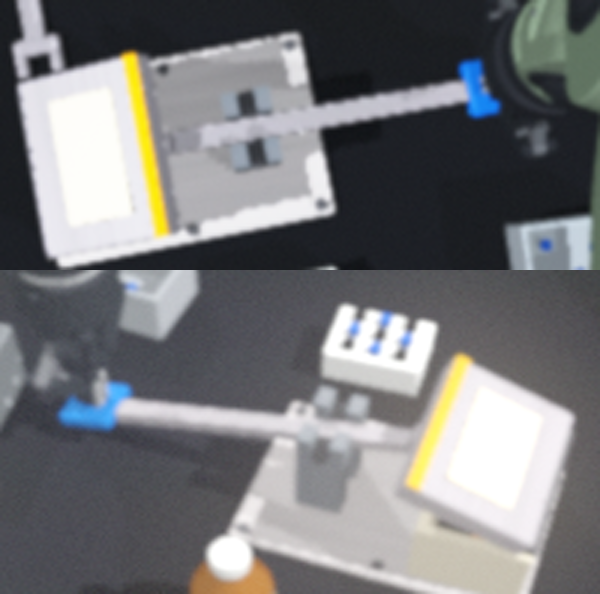

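```bash
python3 - <<'E'
from h import *
r=.1996; pad=lambda a:S-r*np.cos(a)*YS+np.array([0,0,r*np.sin(a)])
def F():
    f=[]
    for i in range(8): bot.wait(.05); f.append(bot.read_ft_force())
    return np.mean(f,0)
for z in np.arange(.0375,.024,-.0015):
    h=bot.move_linear(pad(np.arcsin((z-.08)/r)),.02,until_force=8)
    f=F(); print(h,bot.read_position(),f)
    if h or f[2]>5: break
bot.wait(.5); print(F(),F(),bot.read_clock())
E
```

```text
False [ 0.5334 -0.1019  0.0376] [1.0438 0.4512 4.0545]
False [ 0.5332 -0.1016  0.036 ] [0.9475 0.2992 4.2415]
False [ 0.5331 -0.1012  0.0345] [0.6079 0.0373 3.8478]
False [ 0.5331 -0.1009  0.033 ] [0.8908 0.009  3.5497]
False [ 0.533  -0.1005  0.0315] [0.5347 0.2306 3.5056]
False [ 0.5329 -0.1001  0.03  ] [0.5889 0.3528 3.7303]
False [ 0.5328 -0.0997  0.0285] [0.6004 0.8974 3.5673]
False [ 0.5328 -0.0993  0.027 ] [0.7406 1.1231 4.0535]
False [ 0.5327 -0.0989  0.0255] [0.3981 0.9916 3.8856]
[0.7047 1.2647 3.6965] [0.251  0.9666 4.0836] 24.0583
```

The force is now steady at about 3.9 N with the TCP at 25.5 mm. One last look before I hand in.

```bash
python3 - <<'E'
from h import *
snap(8); print(bot.search_frame("scene","bin_center"))
import cv2
a=cv2.imread("pics/top8.png")[140:290,180:440];b=cv2.imread("pics/scene8.png")[100:300,100:380]
cv2.imwrite("pics/z8.png",np.vstack([cv2.resize(a,(500,288),interpolation=2),cv2.resize(b,(500,300) ,interpolation=2)]))
c=BC-.099*YB; print("bin guess in saddle", (c-S)@YS)
X=np.array([np.sin(TB),-np.cos(TB),0])
print([ (proj("scene",c+i*.045*X+j*.0575*YB+[0,0,.07])).round(0) for i in(-1,1) for j in(-1,1)])
print([ ((proj("scene",c+i*.045*X+j*.0575*YB+[0,0,.07])-100)*[500/280,1.5]+[0,288]).round(0) for i in(-1,1) for j in(-1,1)])
E
```

```text
[{'bbox': [122.5, 151.6, 65.2, 59.8], 'confidence': 0.94}, {'bbox': [217.5, 125.3, 29.4, 38.3], 'confidence': 0.92}, {'bbox': [121.3, 208.8, 43.6, 56.6], 'confidence': 0.77}]
bin guess in saddle -0.33531363314605983
[array([136., 151.]), array([181., 160.]), array([119., 180.]), array([166., 189.])]
[array([ 64., 365.]), array([144., 378.]), array([ 34., 407.]), array([118., 422.])]
```

View pics/z8.png

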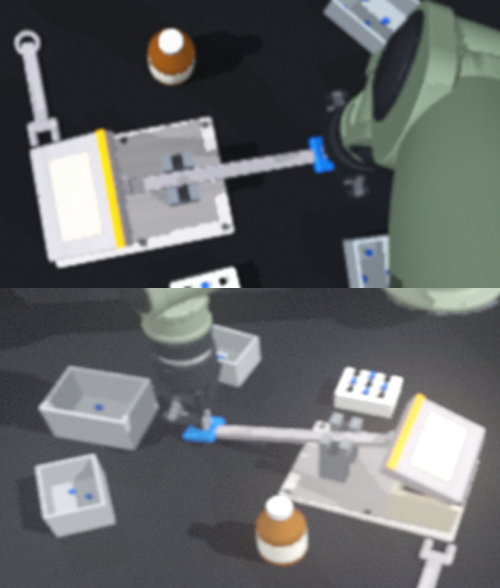

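The picture shows the flap raised, the lever seated between its posts, and the bin upright about 30 px away from the pad. The bottle, rack and wrench look unmoved. Handing in.

```bash
python3 - <<'E'
from h import *
print(bot.read_ft_force(),bot.read_clock()); print(bot.close_job())
E
```

```text
[0.2692 1.5037 4.2753] 24.2083
the job is handed in; nothing more can be done
None
```

I pushed the largest bin, the one under the pad, clear of the lever. I used the shut fingertips inside it, against its far wall. Then I pressed the blue pad down along its arc and handed the job in at 24.2 s while still pressing. `close_job` gives no verdict, so these are my own last checks:

- **Pressing:** the fingertips were at 25.5 mm above the bench, and the wrist force was steady at about 4 N upward.
- **Flap and lever:** the pictures show the flap raised and the lever seated between its posts. I did not measure the flap angle or the pin position directly.
- **Bin:** it stands upright with a clear gap to the lever. I put its centre at about y = -0.335 m in the saddle frame, from the length of the push. The last picture puts it about 10 mm nearer the lever, still well past the -0.258 m limit.
- **Bottle, rack and wrench:** they look unmoved in the last pictures.

One check disagreed along the way. At 42 mm the wrist force fell to around zero although the flap stayed up. I pressed further down until the force held steady at about 4 N.

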